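# Find the rattling lacquer box and hold it out

### The job

One of the three sealed red lacquer boxes has the vase's loose brass ball inside: lift the boxes and shake or rock them end to end, several times to and fro, to find the one that rattles. Stand any box that does not rattle back upright on the bench, leave everything else alone, and finish while still holding the rattling box out over the middle of the red mat, level and still, with its underside about 15 cm above the bench.

Things in the scene. Friction and masses are not known exactly. Their poses are not given: they have to be found in the camera images.
- box_a: sealed dark red lacquered box with brass inlay, 130 long (own x), 54 wide (own y), 48 tall; origin at the centre of its underside, z up. Starts on the left. Hollow, walls 6 thick, lid glued. Three boxes look alike; one, drawn anew each time, holds a loose brass ball (32 diameter, 145 g), the others are empty
- box_b: sealed dark red lacquered box with brass inlay, 130 long (own x), 54 wide (own y), 48 tall; origin at the centre of its underside, z up. Starts in the middle. Each box weighs 140 to 320 g at random without the ball, so weight does not tell which holds it
- box_c: sealed dark red lacquered box with brass inlay, 130 long (own x), 54 wide (own y), 48 tall; origin at the centre of its underside, z up. Starts on the right. The ball, if inside, runs 43 either way along the box once it is tilted past 0.2 rad or shaken faster than 2 m/s2, and stays at that end when levelled; its knocks and shifting weight show in the force and moment at the wrist
- mat_center (a point): centre of the top of the thin red mat (100 x 150, 3 thick, fixed flat on the bench, longer side along its y) beyond the boxes; z up
- vase: bystander, leave alone: turned wooden vase, 140 diameter, 210 tall, towards the far left; origin on its underside
- bowl: bystander, leave alone: black lacquer bowl, 110 diameter, 55 tall, between the mat and the jar; origin on its underside
- brush: bystander, leave alone: flat brush lying near the robot, left of centre; origin on its underside
- scraper: bystander, leave alone: scraper, 140 long, lying near the robot, right of centre; origin on its underside
- sanding_block: bystander, leave alone: pale sanding block, 85 x 50 x 30, beyond the mat to the left; origin on its underside
- jar: bystander, leave alone: lidded jar, 68 diameter, 85 tall, far right; origin on its underside
- collar: bystander, leave alone: turned wooden ring, 84 diameter, 40 tall, beyond the mat; origin on its underside
Not all that is in view belongs to the job. What is shaped like the box_a but blue, purple or turquoise is not meant.

How it is judged:
By the outcome, as a careful person would: the job done as asked, in the order asked, and still so for the second after the job is handed in, while the arm keeps its last pose, push and grip.
It also fails if it takes over 72 s, if anything falls off the work surface, if the arm or the gripper's body presses on something with over 40 N, if the wrist force passes 120 N, or if a joint passes its speed limit or range.

### The arm

A 6-joint arm with a two-finger parallel gripper is mounted at the origin on the work surface. World frame = base frame: x ahead of the robot, y to its left, z up, the work surface at z = 0. Lengths are in m, angles in degrees, forces in N, time in s.
With the tool pointing down it reaches from about 0.4 to 0.925 m from the base axis. Payload 12.5 kg.
Tool frame: the origin (TCP) lies between the finger pads; the fingertips stand ahead of it and the grasp point (between the pads) lies 3 mm ahead of it (robot.tip_extent is the z of the fingertips in the tool frame, in m); z points along the fingers, y is the line along which they close (so a half turn about z gives the same grasp; the last joint's range is limited). The gripper opens to 95 mm and grips with 3 to 60 N. Pads are 20 mm wide; open, the fingers measure 119 mm over their backs; the gripper's body (75 mm by 180 mm) begins 59 mm behind the grasp point.
Start: joints at [64.022, 28.126, 89.318, -0, 62.55, -6.05], TCP at [0.213, 0.588, 0.209] pointing down, gripper open.
Joint ranges: [-177.58, 177.58], [-47.91, 125.51], [2.72, 160], [-65.01, 245.01], [3.68, 167.84], [-153.87, 153.87]. Speed limits (degrees/s): [127.2, 127.2, 159.86, 180, 180, 180].

### API

Orientations are given as a 3x3 rotation matrix whose columns are the frame's x, y, z axes.
In Python, from workcell import readout, capture, camera_info, ticket, robot gives the robot as it stands.
- The arm moves only by the shell command python3 -m inch FILE [FORCE], which reads ROWS from the file FILE. ROWS is a JSON list of rows, 1 to 12 of them, each of 7 numbers: a rotation vector rx, ry, rz in fractions of the full range, 1 being 45 degrees, then dx, dy, dz in shares of the most that a row can go, 1 being 62.5 mm, then the opening from 0.0 (shut) to 1.0 (fully open); each row shifts and turns the commanded pose from where the row before left it, along the tool's axes as they then stand; what a row does not reach is not made up. A row lasts 1/8 s, in which the tool goes at most 0.0625 m and 10.7 degrees, less where a joint would pass 70% of its speed; a pose out of reach is approached as far as the arm can. The fingers move at their own pace and stop on an object; FORCE is the grip in N (left out, the last holds). Time passes only in rows, so rows that do not move let the fingers close. It prints the time, the measured TCP pose, the force, the opening and the grip force at its end. Input that does not fit is refused with a message, and nothing moves.
- readout.get_obs(): the state, without advancing time (a new reading comes with each control period).
- capture(name): name is "scene" or "top"; returns the picture (400x640x3 uint8, red, green, blue); there is no depth.
- camera_info(name): a dict with "fx", "fy", "cx", "cy" (pixels), "world_to_cam" (4x4, takes a point from world to camera coordinates). Camera axes: x right, y up, looking along -z (the intrinsics and any distortion apply to the point x, -y, -z); pixel columns grow to the right and rows downward; lengths in m; the calibration is good to about 2 mm. A picture is of the moment at which its call begins. camera_info takes no time and is no camera call.
- ticket.sign_off(): hands the job in; it is judged then, once.
The state is a dict: "clock": time; "qpos": joint angles; "dq": joint speeds; "effort": joint torques, N m; "tcp_pos": TCP position; "tool_rot": TCP orientation; "wrist_force": force on the tool from outside, world axes, zero at the start; "ft_torque": the same for the moment, N m; "width": opening from 0.0 (shut) to 1.0 (fully open); "grasp_force": force on a finger pad.
Only numpy, scipy, OpenCV 4.12 (cv2) and the standard library are available. Lean on these libraries where they do the work, as an engineer would, in place of code of your own. Each camera call takes 0.05 s, during which the arm holds its last target. There are 200 camera calls.

## Working session

There is one attempt and no reset: what is moved stays moved. The work goes in short steps, Python scripts to look and compute and a shell command to move; the robot and the scene stay as the last step left them, time stands still between calls to the robot, and variables do not carry over. Pictures are saved under pics/ and viewed, at most 10 in all, crops included, and the job is handed in when it is done.

```bash
mkdir -p pics; ls
python3 - <<'E'
from workcell import readout, capture, camera_info, ticket, robot
import cv2,numpy as np
for n in ("top","scene"):
    cv2.imwrite(f"pics/{n}0.png",capture(n)[:,:,::-1]); c=camera_info(n); print(n,{k:(np.round(v,4).tolist()) if not isinstance(v,str) else v for k,v in c.items()})
o=readout.get_obs(); print(o); print(robot.tip_extent)
E
```

```text
pics
top {'fx': 420.3743, 'fy': 420.3743, 'cx': 323.9001, 'cy': 195.5815, 'world_to_cam': [[0.0237, -0.9997, -0.0089, 0.0879], [0.9939, 0.0226, 0.108, -0.4872], [-0.1078, -0.0115, 0.9941, -1.4369], [0.0, 0.0, 0.0, 1.0]]}
scene {'fx': 492.5746, 'fy': 492.5746, 'cx': 313.6616, 'cy': 199.6635, 'world_to_cam': [[-0.2016, 0.9794, 0.0075, 0.0206], [-0.765, -0.1623, 0.6232, 0.3544], [0.6116, 0.1199, 0.782, -1.7063], [0.0, 0.0, 0.0, 1.0]]}
{'clock': 0.1, 'qpos': array([ 6.40223042e+01,  2.81606460e+01,  8.93453069e+01,  9.68598998e-04,
        6.25495711e+01, -6.05041812e+00]), 'dq': array([-0.06337285, -0.14506163, -0.06642666,  0.01078389, -0.00663673,
        0.01499611]), 'effort': array([ 2.95050217e-03, -6.13623118e+01, -2.58605164e+01,  6.93787658e-02,
        4.70913586e-02, -7.29213502e-05]), 'tcp_pos': array([0.21289924, 0.58739858, 0.20842868]), 'tool_rot': array([[-9.40123286e-01,  3.40834292e-01, -4.37961846e-04],
       [ 3.40834553e-01,  9.40122896e-01, -8.64593544e-04],
       [ 1.17054831e-04, -9.62097054e-04, -9.99999530e-01]]), 'wrist_force': array([ 0.37061645, -0.419557  , -0.05129071]), 'ft_torque': array([ 7.67027148e-03,  2.84142056e-02, -2.52707822e-05]), 'grasp_force': 0.0, 'width': 0.9998194054659771}
0.022
```

View pics/top0.png

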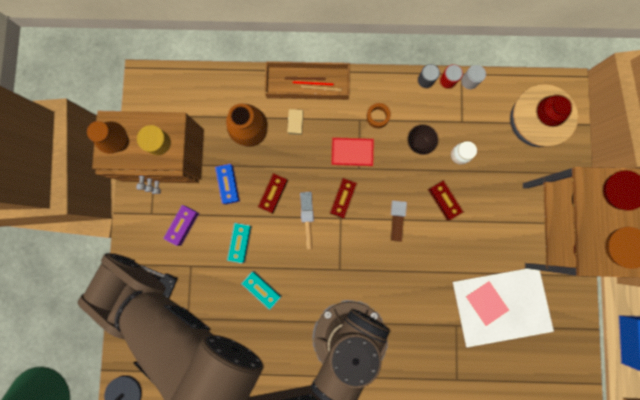

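View pics/scene0.png

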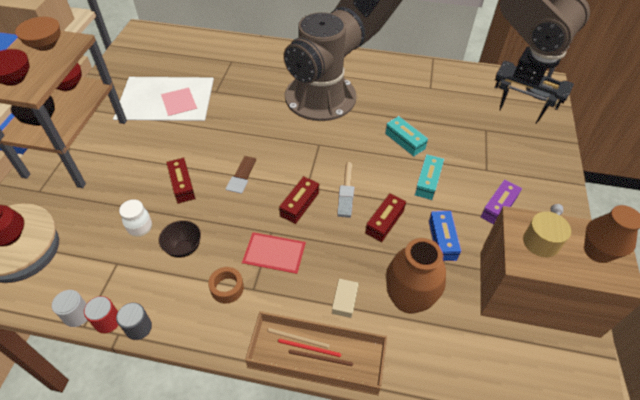

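The top view shows dark red boxes at (273,193), (343,198) and (446,200). The red mat is at (353,151). The scene view shows the same boxes at (385,217), (299,199) and (180,180).
Could be taken for a box: blue (227,184), purple (181,225), turquoise (238,243) and (261,290), and for the mat the pink paper (487,303). I choose the three dark red ones, with the mat at (353,151).

```bash
cat > h.py <<'E'
import numpy as np,cv2
from workcell import readout,capture,camera_info
def ray(n,uv,z):
    c=camera_info(n);M=np.array(c["world_to_cam"]);R=M[:3,:3];o=-R.T@M[:3,3]
    uv=np.atleast_2d(np.array(uv,float))
    d=np.c_[(uv[:,0]-c["cx"])/c["fx"],-(uv[:,1]-c["cy"])/c["fy"],-np.ones(len(uv))]@R
    return o+d*((z-o[2])/d[:,2])[:,None]
def boxes(n,img):
    hsv=cv2.cvtColor(img,cv2.COLOR_RGB2HSV);h,s,v=cv2.split(hsv)
    red=(((h<6)|(h>172))&(s>150)&(v<150)&(v>25)).astype(np.uint8)
    red=cv2.morphologyEx(red,cv2.MORPH_CLOSE,np.ones((5,5)))
    out=[]
    for c in cv2.findContours(red,0,2)[0]:
        if not 250<cv2.contourArea(c)<1800: continue
        m=np.zeros_like(red);cv2.drawContours(m,[c],-1,1,-1)
        b=(m>0)&(h>9)&(h<35)&(v>90)&(s>60)
        y,x=np.nonzero(b); Y,X=np.nonzero(m)
        if len(x)<5: continue
        P=ray(n,np.c_[x,y],.048)[:,:2];Q=ray(n,np.c_[X,Y],.04)[:,:2]
        def ax(P):
            w,V=np.linalg.eigh(np.cov(P.T));a=V[:,1];return np.degrees(np.arctan2(a[1],a[0]))%180
        out.append((np.mean(X).round(),np.mean(Y).round(),len(X),len(x),P.mean(0).round(4),ax(P).round(1),Q.mean(0).round(4),ax(Q).round(1), cv2.minAreaRect(Q.astype(np.float32))[1]))
    return out
E
python3 - <<'E'
from h import *
for n in("top","scene"):
    im=cv2.imread(f"pics/{n}0.png")[:,:,::-1].copy()
    for b in boxes(n,im): print(n,*b)
    h,s,v=cv2.split(cv2.cvtColor(im,cv2.COLOR_RGB2HSV));m=(((h<8)|(h>172))&(s>130)&(v>170)).astype(np.uint8)
    for c in cv2.findContours(m,0,2)[0]:
        if cv2.contourArea(c)>500: print(n,"mat",cv2.minAreaRect(c)[0],cv2.minAreaRect(ray(n,c[:,0],.003)[:,:2].astype(np.float32)))
im=cv2.imread("pics/top0.png")[130:230,210:480];cv2.imwrite("pics/crop.png",cv2.resize(im,None,fx=2.9,fy=2.9,interpolation=2))
E
```

```text
top 445.0 200.0 582 140 [ 0.4792 -0.3215] 31.3 [ 0.4772 -0.3185] 32.3 (0.12364847958087921, 0.056814584881067276)
top 343.0 198.0 494 136 [0.479  0.0324] 161.0 [0.4772 0.033 ] 161.4 (0.046729665249586105, 0.1267707496881485)
top 273.0 193.0 530 139 [0.4898 0.2779] 157.3 [0.4889 0.2768] 157.6 (0.05221138522028923, 0.12307758629322052)
top mat (352.24761962890625, 151.31887817382812) ((0.6492811441421509, 0.0019780918955802917), (0.14990095794200897, 0.10038463771343231), 89.21295166015625)
scene 385.0 217.0 965 141 [0.4865 0.2797] 157.9 [0.4976 0.2791] 160.1 (0.060554683208465576, 0.15423576533794403)
scene 299.0 200.0 981 136 [0.4755 0.034 ] 161.4 [0.4867 0.0368] 165.2 (0.0672534704208374, 0.15310582518577576)
scene 180.0 180.0 747 119 [ 0.4757 -0.3197] 31.5 [ 0.4875 -0.3122] 32.2 (0.16355016827583313, 0.0504571832716465)
scene mat (273.5962219238281, 251.98680114746094) ((0.6453949809074402, 0.004160255193710327), (0.15007098019123077, 0.10006482154130936), 89.42611694335938)
```

View pics/crop.png

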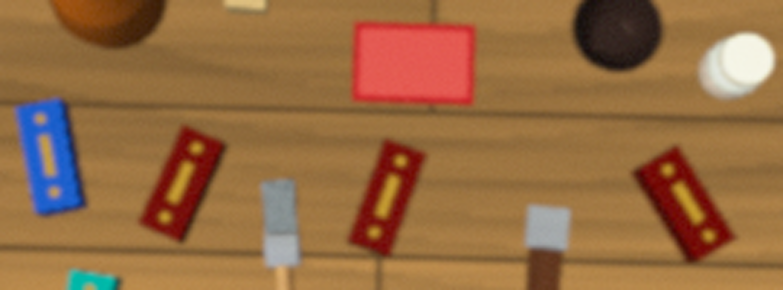

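The crop confirms it: three dark red boxes with brass inlay at crop (183,183), (388,197) and (684,204), and the plain mat at (413,62). The measured sizes (~125x52 mm boxes, 150x100 mat) match the description. I'll start with box A.

```bash
cat > plan.py <<'E'
import sys,numpy as np
from scipy.spatial.transform import Rotation as Ro
from workcell import readout
# target x y z yaw(of tool x, deg): rotation vector and shift in the tool axes, from the present pose
x,y,z,yaw=map(float,sys.argv[1:5]);o=readout.get_obs();R=np.array(o["tool_rot"])
c,s=np.cos(np.radians(yaw)),np.sin(np.radians(yaw))
T=np.array([[c,s,0],[s,-c,0],[0,0,-1.]])
print("rot",Ro.from_matrix(R.T@T).as_rotvec(degrees=True).round(2),"shift old axes",(R.T@(np.array([x,y,z])-o["tcp_pos"])).round(4),"shift new axes",(T.T@(np.array([x,y,z])-o["tcp_pos"])).round(4))
E
python3 plan.py 0.488 0.279 0.13 157.6
```

```text
rot [-0.06 -0.01  2.47] shift old axes [-0.3638 -0.1961  0.0786] shift new axes [-0.3719 -0.1803  0.0784]
```

Careful with the scale: shifts go in shares of 62.5 mm and turns go in shares of 45 degrees. That gives: -0.0413 m is -0.6608, -0.02 m is -0.32, 2.5 degrees / 45 = 0.0556.

```bash
echo '[[0,0,0.0556,0,0,0,1],[0,0,0,-0.6608,-0.32,0.1392,1],[0,0,0,-0.6608,-0.32,0.1392,1],[0,0,0,-0.6608,-0.32,0.1392,1],[0,0,0,-0.6608,-0.32,0.1392,1],[0,0,0,-0.6608,-0.32,0.1392,1],[0,0,0,-0.6608,-0.32,0.1392,1],[0,0,0,-0.6608,-0.32,0.1392,1],[0,0,0,-0.6608,-0.32,0.1392,1],[0,0,0,-0.6608,-0.32,0.1392,1],[0,0,0,0,0,0,1]]' > next.json && python3 -m inch next.json 40; python3 plan.py 0.488 0.279 0.03 157.6
```

```text
clock: 1.48
tcp_pos: [0.4893, 0.2773, 0.1297]
tool_rot: [[-0.923, 0.385, -0.001], [0.385, 0.923, -0.001], [0.001, -0.001, -1.0]]
wrist_force: [-0.3, -0.2, 0.2]
width: 1.002
grasp_force: 0.0
rot [-0.06 -0.05 -0.23] shift old axes [0.0017 0.0012 0.0997] shift new axes [0.0018 0.0011 0.0997]
```

Descend, close, lift 15 cm.

To row units: 0.04 m is 0.64, 0.02 m is 0.32.

```bash
echo '[[0,0,0,0.0272,0.0192,0.64,1],[0,0,0,0,0,0.64,1],[0,0,0,0,0,0.32,1],[0,0,0,0,0,0,1],[0,0,0,0,0,0,0.3],[0,0,0,0,0,0,0.3],[0,0,0,0,0,0,0.3],[0,0,0,0,0,0,0.3]]' > next.json && python3 -m inch next.json 40 && echo '[[0,0,0,0,0,-0.32,0.3],[0,0,0,0,0,-0.64,0.3],[0,0,0,0,0,-0.64,0.3],[0,0,0,0,0,-0.64,0.3],[0,0,0,0,0,0,0.3],[0,0,0,0,0,0,0.3]]' > next.json && python3 -m inch next.json ; python3 -c "
from h import *;o=readout.get_obs();print(o['wrist_force'],o['ft_torque'])"
```

```text
clock: 2.48
tcp_pos: [0.4869, 0.2812, 0.031]
tool_rot: [[-0.924, 0.382, 0.001], [0.382, 0.924, 0.0], [-0.0, 0.0, -1.0]]
wrist_force: [0.3, -0.6, -0.8]
width: 0.635
grasp_force: 0.0
clock: 3.22
tcp_pos: [0.4865, 0.281, 0.1701]
tool_rot: [[-0.924, 0.382, -0.001], [0.382, 0.924, -0.0], [0.0, -0.0, -1.0]]
wrist_force: [-0.3, -0.2, -0.1]
width: 0.298
grasp_force: 0.0
[-0.33129669 -0.21335406 -0.05672353] [ 0.01183194 -0.01076461 -0.05307861]
```

The fingers are slow and I lifted before they gripped. Checking whether the box was disturbed.

Run:
```python
from h import *
for n in("top","scene"):
    im=capture(n);cv2.imwrite(f"pics/{n}1.png",im[:,:,::-1])
    for b in boxes(n,im): print(n,*b)
im=cv2.imread("pics/scene1.png")[100:320,280:520];cv2.imwrite("pics/crop2.png",cv2.resize(im,None,fx=2.5,fy=2.5,interpolation=2))
```

```text
top 445.0 200.0 586 142 [ 0.4791 -0.3218] 31.4 [ 0.4767 -0.3189] 31.6 (0.12260640412569046, 0.057397812604904175)
top 343.0 198.0 496 138 [0.4787 0.0327] 160.7 [0.4773 0.0331] 161.5 (0.04705145210027695, 0.12671877443790436)
scene 385.0 217.0 966 145 [0.4852 0.2806] 157.4 [0.4974 0.2793] 159.8 (0.06051972135901451, 0.1535492241382599)
scene 299.0 199.0 982 135 [0.4756 0.0346] 159.9 [0.4864 0.037 ] 164.8 (0.0672534704208374, 0.15310585498809814)
scene 180.0 180.0 742 120 [ 0.4754 -0.32  ] 31.6 [ 0.4874 -0.3124] 32.3 (0.16335293650627136, 0.0504571832716465)
```

View pics/crop2.png

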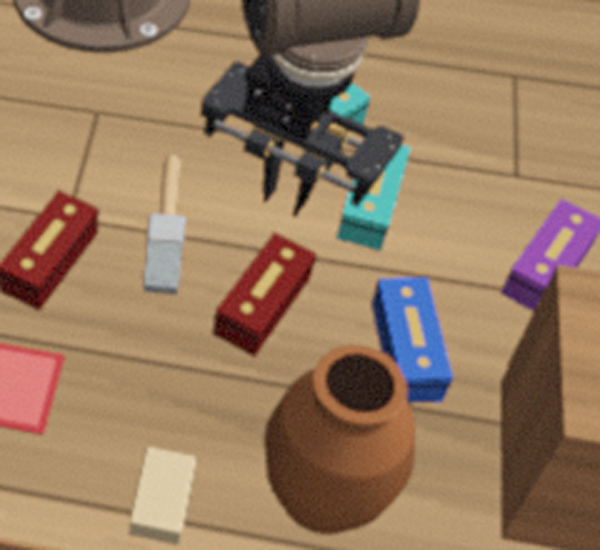

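Box A stands undisturbed at crop (265,293), with the shut fingers above it. Reopen, go down, and give the fingers longer to close.

To row units: 0.04 m is 0.64, 0.03 m is 0.48.

```bash
echo '[[0,0,0,0,0,0,0.9],[0,0,0,0,0,0,0.9],[0,0,0,0,0,0,0.9],[0,0,0,0,0,0,0.9],[0,0,0,0,0,0,0.9],[0,0,0,0,0,0,0.9],[0,0,0,0,0,0.64,0.9],[0,0,0,0,0,0.48,0.9]]' > next.json && python3 -m inch next.json 40 && echo '[[0,0,0,0,0,0.64,0.9],[0,0,0,0,0,0.48,0.9],[0,0,0,0,0,0,0.3],[0,0,0,0,0,0,0.3],[0,0,0,0,0,0,0.3],[0,0,0,0,0,0,0.3],[0,0,0,0,0,0,0.3],[0,0,0,0,0,0,0.3],[0,0,0,0,0,0,0.3]]' > next.json && python3 -m inch next.json
```

```text
clock: 4.32
tcp_pos: [0.4866, 0.2811, 0.0997]
tool_rot: [[-0.924, 0.381, 0.0], [0.381, 0.924, 0.0], [-0.0, 0.0, -1.0]]
wrist_force: [0.5, 0.2, 0.5]
width: 0.9
grasp_force: 0.0
clock: 5.45
tcp_pos: [0.4872, 0.2814, 0.0317]
tool_rot: [[-0.924, 0.381, 0.002], [0.381, 0.924, 0.001], [-0.001, 0.001, -1.0]]
wrist_force: [-1.2, -0.2, 7.8]
width: 0.563
grasp_force: 40.0
```

```bash
cat > ft.py <<'E'
from workcell import readout
import numpy as np
o=readout.get_obs();R=np.array(o['tool_rot']);print("F",np.round(o['wrist_force'],2),"Mtool",np.round(R.T@o['ft_torque'],3),round(float(o['grasp_force']),1),round(float(o['width']),3))
E
echo '[[0,0,0,0,0,-0.32,0.3],[0,0,0,0,0,-0.64,0.3],[0,0,0,0,0,-0.64,0.3],[0,0,0,0,0,-0.64,0.3],[0,0,0,0,0,0,0.3],[0,0,0,0,0,0,0.3]]' > next.json && python3 -m inch next.json; python3 ft.py
for i in 1 2; do :; done
echo '[[0,0.1778,0,0,0,0,0.3],[0,0.1778,0,0,0,0,0.3],[0,0.1778,0,0,0,0,0.3],[0,0,0,0,0,0,0.3],[0,-0.1778,0,0,0,0,0.3],[0,-0.1778,0,0,0,0,0.3],[0,-0.1778,0,0,0,0,0.3],[0,0,0,0,0,0,0.3],[0,0,0,0,0,0,0.3],[0,0,0,0,0,0,0.3]]' > next.json && python3 -m inch next.json >/dev/null;python3 ft.py
echo '[[0,-0.1778,0,0,0,0,0.3],[0,-0.1778,0,0,0,0,0.3],[0,-0.1778,0,0,0,0,0.3],[0,0,0,0,0,0,0.3],[0,0.1778,0,0,0,0,0.3],[0,0.1778,0,0,0,0,0.3],[0,0.1778,0,0,0,0,0.3],[0,0,0,0,0,0,0.3],[0,0,0,0,0,0,0.3],[0,0,0,0,0,0,0.3]]' > next.json && python3 -m inch next.json ;python3 ft.py
echo '[[0,0.1778,0,0,0,0,0.3],[0,0.1778,0,0,0,0,0.3],[0,0.1778,0,0,0,0,0.3],[0,0,0,0,0,0,0.3],[0,-0.1778,0,0,0,0,0.3],[0,-0.1778,0,0,0,0,0.3],[0,-0.1778,0,0,0,0,0.3],[0,0,0,0,0,0,0.3],[0,0,0,0,0,0,0.3],[0,0,0,0,0,0,0.3]]' > next.json && python3 -m inch next.json >/dev/null;python3 ft.py
echo '[[0,-0.1778,0,0,0,0,0.3],[0,-0.1778,0,0,0,0,0.3],[0,-0.1778,0,0,0,0,0.3],[0,0,0,0,0,0,0.3],[0,0.1778,0,0,0,0,0.3],[0,0.1778,0,0,0,0,0.3],[0,0.1778,0,0,0,0,0.3],[0,0,0,0,0,0,0.3],[0,0,0,0,0,0,0.3],[0,0,0,0,0,0,0.3]]' > next.json && python3 -m inch next.json ;python3 ft.py
```

```text
clock: 6.2
tcp_pos: [0.4863, 0.2809, 0.1701]
tool_rot: [[-0.924, 0.382, -0.001], [0.382, 0.924, -0.0], [0.001, -0.0, -1.0]]
wrist_force: [0.2, -0.6, -1.5]
width: 0.564
grasp_force: 40.0
F [ 0.19 -0.59 -1.54] Mtool [0.059 0.046 0.013] 40.0 0.564
F [ 0.88 -0.08 -2.09] Mtool [ 0.073 -0.011 -0.068] 40.0 0.563
clock: 8.7
tcp_pos: [0.4863, 0.2815, 0.1706]
tool_rot: [[-0.925, 0.381, 0.0], [0.381, 0.925, 0.0], [-0.0, 0.0, -1.0]]
wrist_force: [0.3, -0.0, -1.2]
width: 0.565
grasp_force: 40.0
F [ 0.34 -0.05 -1.22] Mtool [ 0.083 -0.031 -0.044] 40.0 0.565
F [-0.98  0.04 -1.3 ] Mtool [ 0.008 -0.022  0.043] 40.0 0.569
clock: 11.2
tcp_pos: [0.4863, 0.2815, 0.1707]
tool_rot: [[-0.925, 0.381, 0.0], [0.381, 0.925, 0.0], [-0.0, 0.0, -1.0]]
wrist_force: [0.8, -0.2, -1.7]
width: 0.565
grasp_force: 40.0
F [ 0.81 -0.19 -1.66] Mtool [ 0.013 -0.053  0.027] 40.0 0.565
```

Box A weighs about 1.5 N (an empty box is 1.4–3.1 N, one with the ball at least 2.8 N). Its My doesn't flip with the tilt side by the 0.12 Nm a ball would give, so A is empty. Set it back.

To row units: 0.04 m is 0.64, 0.035 m is 0.56.

```bash
echo '[[0,0,0,0,0,0.64,0.3],[0,0,0,0,0,0.64,0.3],[0,0,0,0,0,0.56,0.3],[0,0,0,0,0,0.24,0.3],[0,0,0,0,0,0.136,0.3],[0,0,0,0,0,0,0.3],[0,0,0,0,0,0,0.9],[0,0,0,0,0,0,0.9],[0,0,0,0,0,0,0.9],[0,0,0,0,0,0,0.9],[0,0,0,0,0,0,0.9],[0,0,0,0,0,0,0.9]]' > next.json && python3 -m inch next.json;echo '[[0,0,0,0,0,-0.48,0.9],[0,0,0,0,0,-0.8,0.9],[0,0,0,0,0,-0.64,0.9],[0,0,0,0,0,0,0.9]]' > next.json && python3 -m inch next.json; python3 plan.py .477 .033 .152 161.2
```

```text
clock: 12.7
tcp_pos: [0.4868, 0.2812, 0.0321]
tool_rot: [[-0.924, 0.382, 0.0], [0.382, 0.924, 0.0], [0.0, 0.0, -1.0]]
wrist_force: [-0.5, -0.0, -0.6]
width: 0.899
grasp_force: 0.0
clock: 13.2
tcp_pos: [0.4879, 0.2817, 0.1549]
tool_rot: [[-0.924, 0.382, 0.005], [0.382, 0.924, 0.002], [-0.004, 0.004, -1.0]]
wrist_force: [-0.2, 1.0, -0.1]
width: 0.899
grasp_force: 0.0
rot [ 0.21  0.22 -3.63] shift old axes [-0.0848 -0.234   0.0023] shift new axes [-0.0699 -0.2389  0.0029]
```

To row units: -0.0398 m is -0.6368, -0.0117 m is -0.1872, -3.6 degrees / 45 = -0.08.

```bash
echo '[[0,0,-0.08,0,0,0,0.9],[0,0,0,-0.1872,-0.6368,0,0.9],[0,0,0,-0.1872,-0.6368,0,0.9],[0,0,0,-0.1872,-0.6368,0,0.9],[0,0,0,-0.1872,-0.6368,0,0.9],[0,0,0,-0.1872,-0.6368,0,0.9],[0,0,0,-0.1872,-0.6368,0,0.9],[0,0,0,0,0,0,0.9],[0,0,0,0,0,0,0.9]]' > next.json && python3 -m inch next.json; python3 plan.py .477 .033 .031 161.2
python3 - <<'E'
from h import *
for n in("top","scene"):
    im=capture(n);cv2.imwrite(f"pics/{n}2.png",im[:,:,::-1])
    for b in boxes(n,im): print(n,*b)
E
```

```text
clock: 14.32
tcp_pos: [0.476, 0.0327, 0.1515]
tool_rot: [[-0.946, 0.323, -0.001], [0.323, 0.946, 0.0], [0.001, -0.0, -1.0]]
wrist_force: [0.1, -0.5, -0.1]
width: 0.899
grasp_force: 0.0
rot [-0.   -0.06 -0.06] shift old axes [-0.001   0.0006  0.1205] shift new axes [-0.0009  0.0006  0.1205]
top 445.0 200.0 589 145 [ 0.4791 -0.3215] 31.6 [ 0.4765 -0.3191] 31.4 (0.12255922704935074, 0.05761212483048439)
top 272.0 193.0 524 139 [0.4904 0.2796] 157.4 [0.489  0.2782] 157.2 (0.051766932010650635, 0.12444794178009033)
scene 386.0 217.0 979 144 [0.4864 0.2813] 157.6 [0.4976 0.2807] 159.8 (0.06043285131454468, 0.15481488406658173)
scene 299.0 199.0 981 136 [0.4752 0.0345] 160.6 [0.4863 0.0371] 165.2 (0.06769212335348129, 0.15310585498809814)
scene 180.0 180.0 742 118 [ 0.4757 -0.3197] 31.5 [ 0.4872 -0.3123] 32.4 (0.16355016827583313, 0.0504571832716465)
```

A is upright at its place. Now B.

To row units: 0.05 m is 0.8, 0.045 m is 0.72.

```bash
echo '[[0,0,0,0,0,0.8,0.9],[0,0,0,0,0,0.72,0.9],[0,0,0,0,0,0.4,0.9],[0,0,0,0,0,0,0.3],[0,0,0,0,0,0,0.3],[0,0,0,0,0,0,0.3],[0,0,0,0,0,0,0.3],[0,0,0,0,0,0,0.3],[0,0,0,0,0,0,0.3],[0,0,0,0,0,0,0.3]]' > next.json && python3 -m inch next.json
echo '[[0,0,0,0,0,-0.32,0.3],[0,0,0,0,0,-0.64,0.3],[0,0,0,0,0,-0.64,0.3],[0,0,0,0,0,-0.64,0.3],[0,0,0,0,0,0,0.3],[0,0,0,0,0,0,0.3]]' > next.json && python3 -m inch next.json ; python3 ft.py
echo '[[0,0.1778,0,0,0,0,0.3],[0,0.1778,0,0,0,0,0.3],[0,0.1778,0,0,0,0,0.3],[0,0,0,0,0,0,0.3],[0,-0.1778,0,0,0,0,0.3],[0,-0.1778,0,0,0,0,0.3],[0,-0.1778,0,0,0,0,0.3],[0,0,0,0,0,0,0.3],[0,0,0,0,0,0,0.3],[0,0,0,0,0,0,0.3]]' > next.json && python3 -m inch next.json >/dev/null;python3 ft.py
echo '[[0,-0.1778,0,0,0,0,0.3],[0,-0.1778,0,0,0,0,0.3],[0,-0.1778,0,0,0,0,0.3],[0,0,0,0,0,0,0.3],[0,0.1778,0,0,0,0,0.3],[0,0.1778,0,0,0,0,0.3],[0,0.1778,0,0,0,0,0.3],[0,0,0,0,0,0,0.3],[0,0,0,0,0,0,0.3],[0,0,0,0,0,0,0.3]]' > next.json && python3 -m inch next.json >/dev/null;python3 ft.py
echo '[[0,0.1778,0,0,0,0,0.3],[0,0.1778,0,0,0,0,0.3],[0,0.1778,0,0,0,0,0.3],[0,0,0,0,0,0,0.3],[0,-0.1778,0,0,0,0,0.3],[0,-0.1778,0,0,0,0,0.3],[0,-0.1778,0,0,0,0,0.3],[0,0,0,0,0,0,0.3],[0,0,0,0,0,0,0.3],[0,0,0,0,0,0,0.3]]' > next.json && python3 -m inch next.json >/dev/null;python3 ft.py
echo '[[0,-0.1778,0,0,0,0,0.3],[0,-0.1778,0,0,0,0,0.3],[0,-0.1778,0,0,0,0,0.3],[0,0,0,0,0,0,0.3],[0,0.1778,0,0,0,0,0.3],[0,0.1778,0,0,0,0,0.3],[0,0.1778,0,0,0,0,0.3],[0,0,0,0,0,0,0.3],[0,0,0,0,0,0,0.3],[0,0,0,0,0,0,0.3]]' > next.json && python3 -m inch next.json ;python3 ft.py
```

```text
clock: 15.68
tcp_pos: [0.4767, 0.0326, 0.0331]
tool_rot: [[-0.946, 0.323, 0.002], [0.323, 0.946, 0.0], [-0.002, 0.001, -1.0]]
wrist_force: [-0.2, 3.1, 7.5]
width: 0.567
grasp_force: 40.0
clock: 16.42
tcp_pos: [0.4757, 0.0325, 0.1716]
tool_rot: [[-0.946, 0.323, -0.001], [0.323, 0.946, 0.0], [0.001, -0.0, -1.0]]
wrist_force: [0.6, 0.8, -2.0]
width: 0.561
grasp_force: 40.0
F [ 0.56  0.78 -2.02] Mtool [-0.003  0.058  0.043] 40.0 0.561
F [-0.1  -0.84 -2.84] Mtool [-0.048 -0.045  0.024] 40.0 0.564
F [ 0.89 -0.03 -2.39] Mtool [-0.018  0.037 -0.029] 40.0 0.559
F [ 0.04 -0.32 -1.71] Mtool [0.045 0.058 0.005] 40.0 0.565
clock: 21.42
tcp_pos: [0.4757, 0.0329, 0.1721]
tool_rot: [[-0.947, 0.322, 0.001], [0.322, 0.947, 0.001], [-0.0, 0.001, -1.0]]
wrist_force: [-0.2, 0.1, -2.4]
width: 0.564
grasp_force: 40.0
F [-0.18  0.06 -2.36] Mtool [-0.033  0.038 -0.015] 40.0 0.564
```

```bash
cat > avg.py <<'E'
from workcell import readout,capture
import numpy as np
L=[]
for i in range(14):
    capture("top");o=readout.get_obs();L.append(np.r_[o['wrist_force'],np.array(o['tool_rot']).T@o['ft_torque']])
L=np.array(L);print("mean F,Mtool",L.mean(0).round(3),"sem",(L.std(0)/14**.5).round(3))
E
python3 avg.py
echo '[[0,0.1778,0,0,0,0,0.3],[0,0.1778,0,0,0,0,0.3],[0,0.1778,0,0,0,0,0.3],[0,0,0,0,0,0,0.3],[0,-0.1778,0,0,0,0,0.3],[0,-0.1778,0,0,0,0,0.3],[0,-0.1778,0,0,0,0,0.3],[0,0,0,0,0,0,0.3],[0,0,0,0,0,0,0.3]]' > next.json && python3 -m inch next.json ;python3 avg.py
```

```text
mean F,Mtool [-0.145  0.017 -2.256 -0.003 -0.003 -0.004] sem [0.154 0.068 0.135 0.01  0.005 0.006]
clock: 23.25
tcp_pos: [0.4765, 0.0326, 0.1726]
tool_rot: [[-0.947, 0.322, -0.0], [0.322, 0.947, 0.0], [0.0, 0.0, -1.0]]
wrist_force: [0.3, -0.2, -2.5]
width: 0.562
grasp_force: 40.0
mean F,Mtool [ 1.750e-01 -7.800e-02 -2.143e+00 -2.000e-03 -8.000e-03  5.000e-03] sem [0.121 0.095 0.133 0.008 0.011 0.007]
```

B: My stays at ~0 either way, so no ball. Set it back and go to C.

To row units: 0.04 m is 0.64, 0.035 m is 0.56.

```bash
echo '[[0,0,0,0,0,0.64,0.3],[0,0,0,0,0,0.64,0.3],[0,0,0,0,0,0.56,0.3],[0,0,0,0,0,0.24,0.3],[0,0,0,0,0,0.136,0.3],[0,0,0,0,0,0,0.3],[0,0,0,0,0,0,0.9],[0,0,0,0,0,0,0.9],[0,0,0,0,0,0,0.9],[0,0,0,0,0,0,0.9],[0,0,0,0,0,0,0.9],[0,0,0,0,0,0,0.9]]' > next.json && python3 -m inch next.json;echo '[[0,0,0,0,0,-0.48,0.9],[0,0,0,0,0,-0.8,0.9],[0,0,0,0,0,-0.64,0.9],[0,0,0,0,0,0,0.9],[0,0,0,0,0,0,0.9]]' > next.json && python3 -m inch next.json; python3 plan.py .4775 -.3205 .152 31.4;python3 plan.py .4775 -.3205 .152 211.4; python3 -c "
from workcell import readout;print(readout.get_obs()['qpos'])"
```

```text
clock: 25.45
tcp_pos: [0.4762, 0.0325, 0.0336]
tool_rot: [[-0.946, 0.323, -0.0], [0.323, 0.946, 0.0], [0.0, 0.0, -1.0]]
wrist_force: [0.4, 0.7, -0.4]
width: 0.901
grasp_force: 0.0
clock: 26.08
tcp_pos: [0.4758, 0.0325, 0.1531]
tool_rot: [[-0.946, 0.323, -0.001], [0.323, 0.946, 0.0], [0.001, -0.0, -1.0]]
wrist_force: [-0.5, 0.4, 0.1]
width: 0.899
grasp_force: 0.0
rot [-4.0000e-02 -1.0000e-02  1.2977e+02] shift old axes [-0.1155 -0.3336  0.001 ] shift new axes [-0.1825  0.3022  0.0011]
rot [ 1.000e-02 -3.000e-02 -5.023e+01] shift old axes [-0.1155 -0.3336  0.001 ] shift new axes [ 0.1825 -0.3022  0.0011]
[-4.03692666e+00  2.05207119e+01  1.13285960e+02  7.67304828e-03
  4.62251339e+01 -7.52144333e+01]
```

To row units: -0.0417 m is -0.6672, -0.0144 m is -0.2304.

```bash
echo '[[0,0,0,-0.2304,-0.6672,0,0.9],[0,0,0,-0.2304,-0.6672,0,0.9],[0,0,0,-0.2304,-0.6672,0,0.9],[0,0,0,-0.2304,-0.6672,0,0.9],[0,0,0,-0.2304,-0.6672,0,0.9],[0,0,0,-0.2304,-0.6672,0,0.9],[0,0,0,-0.2304,-0.6672,0,0.9],[0,0,0,-0.2304,-0.6672,0,0.9]]' > next.json && python3 -m inch next.json >/dev/null; echo '[[0,0,0.2333,0,0,0,0.9],[0,0,0.2333,0,0,0,0.9],[0,0,0.2333,0,0,0,0.9],[0,0,0.2333,0,0,0,0.9],[0,0,0.2333,0,0,0,0.9],[0,0,0.2333,0,0,0,0.9],[0,0,0.2333,0,0,0,0.9],[0,0,0.2333,0,0,0,0.9],[0,0,0.2333,0,0,0,0.9],[0,0,0.2333,0,0,0,0.9],[0,0,0.2333,0,0,0,0.9],[0,0,0.2333,0,0,0,0.9]]' > next.json && python3 -m inch next.json>/dev/null; echo '[[0,0,0.0844,0,0,0,0.9],[0,0,0,0,0,0,0.9],[0,0,0,0,0,0,0.9]]' > next.json && python3 -m inch next.json; python3 plan.py .4775 -.3205 .033 31.4;python3 - <<'E'
from h import *
for n in("top","scene"):
    im=capture(n);cv2.imwrite(f"pics/{n}3.png",im[:,:,::-1])
    for b in boxes(n,im): print(n,*b)
E
```

```text
clock: 28.95
tcp_pos: [0.4773, -0.3203, 0.1527]
tool_rot: [[0.853, 0.522, -0.001], [0.522, -0.853, 0.001], [-0.0, -0.001, -1.0]]
wrist_force: [-0.5, -0.2, 0.1]
width: 0.894
grasp_force: 0.0
rot [-0.08  0.02  0.06] shift old axes [1.000e-04 5.000e-04 1.197e-01] shift new axes [0.     0.0003 0.1197]
top 343.0 198.0 493 138 [0.478  0.0312] 160.9 [0.4764 0.0314] 161.4 (0.046902984380722046, 0.12768816947937012)
top 272.0 193.0 526 137 [0.4893 0.28  ] 157.5 [0.4889 0.2782] 157.5 (0.0525340661406517, 0.12353073805570602)
scene 386.0 217.0 976 144 [0.4868 0.2812] 157.6 [0.4973 0.2807] 160.0 (0.06043285131454468, 0.15468734502792358)
scene 298.0 199.0 979 133 [0.4729 0.0331] 161.5 [0.486  0.0355] 165.2 (0.06767535954713821, 0.1519610583782196)
scene 180.0 180.0 746 120 [ 0.4754 -0.32  ] 31.6 [ 0.4874 -0.3123] 32.1 (0.16355016827583313, 0.0504571832716465)
```

To row units: 0.05 m is 0.8, 0.045 m is 0.72.

```bash
echo '[[0,0,0,0,0,0.8,0.9],[0,0,0,0,0,0.72,0.9],[0,0,0,0,0,0.4,0.9],[0,0,0,0,0,0,0.3],[0,0,0,0,0,0,0.3],[0,0,0,0,0,0,0.3],[0,0,0,0,0,0,0.3],[0,0,0,0,0,0,0.3],[0,0,0,0,0,0,0.3],[0,0,0,0,0,0,0.3]]' > next.json && python3 -m inch next.json
echo '[[0,0,0,0,0,-0.32,0.3],[0,0,0,0,0,-0.64,0.3],[0,0,0,0,0,-0.72,0.3],[0,0,0,0,0,-0.72,0.3],[0,0,0,0,0,0,0.3],[0,0,0,0,0,0,0.3]]' > next.json && python3 -m inch next.json 
echo '[[0,0.1778,0,0,0,0,0.3],[0,0.1778,0,0,0,0,0.3],[0,0.1778,0,0,0,0,0.3],[0,0,0,0,0,0,0.3],[0,-0.1778,0,0,0,0,0.3],[0,-0.1778,0,0,0,0,0.3],[0,-0.1778,0,0,0,0,0.3],[0,0,0,0,0,0,0.3],[0,0,0,0,0,0,0.3]]' > next.json && python3 -m inch next.json >/dev/null;python3 avg.py
echo '[[0,-0.1778,0,0,0,0,0.3],[0,-0.1778,0,0,0,0,0.3],[0,-0.1778,0,0,0,0,0.3],[0,0,0,0,0,0,0.3],[0,0.1778,0,0,0,0,0.3],[0,0.1778,0,0,0,0,0.3],[0,0.1778,0,0,0,0,0.3],[0,0,0,0,0,0,0.3],[0,0,0,0,0,0,0.3]]' > next.json && python3 -m inch next.json >/dev/null;python3 avg.py
echo '[[0,0.1778,0,0,0,0,0.3],[0,0.1778,0,0,0,0,0.3],[0,0.1778,0,0,0,0,0.3],[0,0,0,0,0,0,0.3],[0,-0.1778,0,0,0,0,0.3],[0,-0.1778,0,0,0,0,0.3],[0,-0.1778,0,0,0,0,0.3],[0,0,0,0,0,0,0.3],[0,0,0,0,0,0,0.3]]' > next.json && python3 -m inch next.json >/dev/null;python3 avg.py
echo '[[0,-0.1778,0,0,0,0,0.3],[0,-0.1778,0,0,0,0,0.3],[0,-0.1778,0,0,0,0,0.3],[0,0,0,0,0,0,0.3],[0,0.1778,0,0,0,0,0.3],[0,0.1778,0,0,0,0,0.3],[0,0.1778,0,0,0,0,0.3],[0,0,0,0,0,0,0.3],[0,0,0,0,0,0,0.3]]' > next.json && python3 -m inch next.json ;python3 avg.py; python3 plan.py .6473 .003 .183 90;python3 plan.py .6473 .003 .183 0
```

```text
clock: 30.3
tcp_pos: [0.4779, -0.3207, 0.0347]
tool_rot: [[0.854, 0.521, 0.001], [0.521, -0.854, -0.001], [0.001, 0.002, -1.0]]
wrist_force: [-1.1, 0.5, 6.7]
width: 0.564
grasp_force: 40.0
clock: 31.05
tcp_pos: [0.477, -0.32, 0.1827]
tool_rot: [[0.854, 0.521, -0.001], [0.521, -0.854, 0.001], [-0.0, -0.001, -1.0]]
wrist_force: [0.3, 0.3, -4.0]
width: 0.565
grasp_force: 40.0
mean F,Mtool [-2.100e-01  5.600e-02 -3.383e+00  8.000e-03 -1.130e-01  1.000e-03] sem [0.154 0.129 0.115 0.008 0.005 0.008]
mean F,Mtool [ 0.063  0.016 -3.406  0.012 -0.202  0.006] sem [0.142 0.104 0.14  0.007 0.009 0.007]
mean F,Mtool [-0.058 -0.074 -3.664  0.008 -0.114 -0.005] sem [0.142 0.13  0.129 0.007 0.01  0.009]
clock: 37.65
tcp_pos: [0.4773, -0.3209, 0.1839]
tool_rot: [[0.854, 0.52, -0.001], [0.52, -0.854, -0.001], [-0.001, 0.001, -1.0]]
wrist_force: [-0.6, 0.2, -3.6]
width: 0.562
grasp_force: 40.0
mean F,Mtool [-0.132  0.16  -3.582  0.009 -0.216  0.01 ] sem [0.081 0.115 0.118 0.007 0.008 0.01 ]
rot [ -0.    -0.   -58.62] shift old axes [ 0.3133 -0.1878  0.0006] shift new axes [0.3234 0.1697 0.0006]
rot [-1.000e-02  0.000e+00  3.138e+01] shift old axes [ 0.3133 -0.1878  0.0006] shift new axes [ 0.1697 -0.3234  0.0006]
```

C carries the ball: 3.5 N is more than any empty box, and My flips −0.11/−0.21 repeatably with the tilt side. The steady moment offset is odd, so I'll check how the box sits in the grip.

Run:
```python
from h import *
a=capture("scene")[60:260,60:300,::-1];b=capture("top")[120:270,380:540,::-1]
cv2.imwrite("pics/c4.png",np.hstack([cv2.resize(a,(480,400),interpolation=2),cv2.resize(b,(320,300),interpolation=2)[0:300] if 0 else cv2.resize(b,(320,400),interpolation=2)]))
```

```text
(no output)
```

View pics/c4.png

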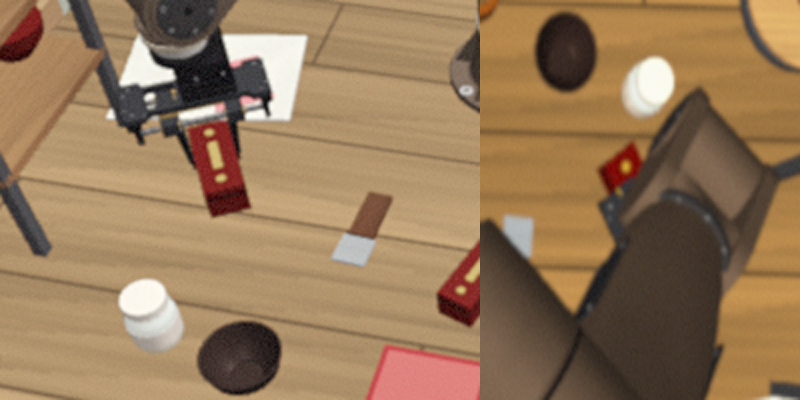

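Run:
```python
from h import *
import h
def dots(im,roi,z):
    x0,x1,y0,y1=roi;s=im[y0:y1,x0:x1];H,S,V=cv2.split(cv2.cvtColor(s,cv2.COLOR_RGB2HSV))
    red=(((H<7)|(H>172))&(S>150)&(V<160)).astype(np.uint8)
    red=cv2.morphologyEx(red,cv2.MORPH_CLOSE,np.ones((7,7)))
    m=(red>0)&(H>9)&(H<35)&(V>90)&(S>60)
    n,l,st,c=cv2.connectedComponentsWithStats(m.astype(np.uint8))
    k=[i for i in range(1,n) if st[i,4]>6]; p=c[k]+[x0,y0]; P=ray("scene",p,z)[:,:2]
    o=np.argsort(P[:,0]);P=P[o];p=p[o]; print(p.round(1).tolist(),st[k,4],P.round(4).tolist(),np.linalg.norm(P[-1]-P[0]).round(4),"yaw",np.degrees(np.arctan2(*(P[-1]-P[0])[::-1])).round(1))
im0=cv2.imread("pics/scene3.png")[:,:,::-1].copy();im=capture("scene")
dots(im0,(155,205,150,210),.048);dots(im,(148,190,110,175),.198)
```

```text
[[175.9, 163.4], [178.6, 174.4], [181.5, 185.5]] [19 81 20] [[0.4364, -0.3437], [0.4753, -0.3201], [0.513, -0.2968]] 0.0898 yaw 31.5
[[164.0, 125.9], [167.1, 136.9], [170.0, 148.5]] [20 91 22] [[0.438, -0.3435], [0.476, -0.3191], [0.5144, -0.2955]] 0.0902 yaw 32.1
```

The box is level and centred in the grip (inlay spacing 90.2 mm against 89.8 on the bench). Carry it to the mat.

To row units: 0.03 m is 0.48, 0.02 m is 0.32.

```bash
echo '[[0,0,0,0.2128,-0.1408,0,0.3],[0,0,0,0.48,-0.288,0,0.3],[0,0,0,0.48,-0.288,0,0.3],[0,0,0,0.48,-0.288,0,0.3],[0,0,0,0.48,-0.288,0,0.3],[0,0,0,0.48,-0.288,0,0.3],[0,0,0,0.48,-0.288,0,0.3],[0,0,0,0.48,-0.288,0,0.3],[0,0,0,0.48,-0.288,0,0.3],[0,0,0,0.48,-0.288,0,0.3],[0,0,0,0.32,-0.176,0,0.3],[0,0,0,0.16,-0.096,0,0.3]]' > next.json && python3 -m inch next.json >/dev/null; echo '[[0,0,0,0,0,0,0.3],[0,0,0,0,0,0,0.3],[0,0,0,0,0,0,0.3],[0,0,0,0,0,0,0.3]]' > next.json && python3 -m inch next.json; python3 plan.py .6473 .003 .184 32; python3 avg.py
python3 - <<'E'
from h import *
im=capture("scene");print(boxes("scene",im))
cv2.imwrite("pics/f.png",cv2.resize(im[:,:,::-1],(800,500)))
E
```

```text
clock: 40.5
tcp_pos: [0.6472, 0.0024, 0.1837]
tool_rot: [[0.854, 0.52, 0.0], [0.52, -0.854, 0.0], [0.0, 0.0, -1.0]]
wrist_force: [0.0, 0.6, -2.9]
width: 0.565
grasp_force: 40.0
rot [ 0.   -0.   -0.67] shift old axes [ 0.0004 -0.0004 -0.0003] shift new axes [ 0.0004 -0.0004 -0.0003]
mean F,Mtool [ 0.25  -0.062 -3.461  0.012 -0.225  0.012] sem [0.135 0.097 0.095 0.009 0.006 0.007]
[(np.float64(386.0), np.float64(217.0), 983, 144, array([0.4865, 0.2813]), np.float64(157.7), array([0.4976, 0.2807]), np.float64(160.1), (0.0606633797287941, 0.1553734689950943)), (np.float64(284.0), np.float64(211.0), 1790, 187, array([ 0.5408, -0.0192]), np.float64(2.4), array([0.5352, 0.0051]), np.float64(155.4), (0.15457820892333984, 0.2032102346420288))]
```

View pics/f.png

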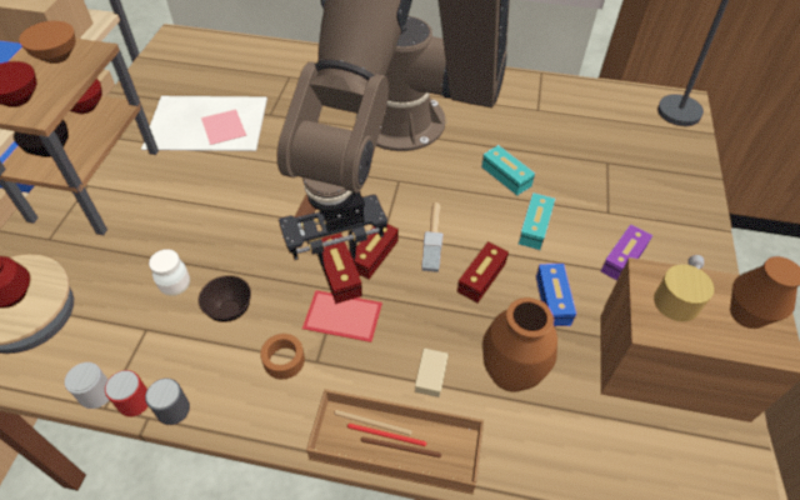

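The box is held at (341,268), level over the mat. The other two red boxes stand upright at (378,250) and (483,270), and the bystanders are where they were.

```bash
python3 -c "
from workcell import ticket;print(ticket.sign_off())"
```

```text
the job is handed in; nothing more can be done
None
```

Box C, the right-hand one, is the box that rattles; I handed the job in at about 41 s with it held level and still over the middle of the mat, underside about 15 cm up, and the empty boxes A and B back upright on the bench.

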